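Swap the open flap of the seal locker

ROBOT

A 6-joint arm with a two-finger parallel gripper is mounted at the origin on the work surface. World frame = base frame: x ahead of the robot, y to its left, z up, the work surface at z = 0. Lengths are in mm, angles in rad, forces in N, time in s.
With the tool pointing down it reaches from about 350 to 875 mm from the base axis. Payload 4.2 kg.
Tool frame: the origin (TCP) lies at the very end of the fingers, on their centre line; the grasp point (between the pads) lies 19 mm behind it; z points along the fingers, y is the direction in which the jaws open and shut (so a half turn about z gives the same grasp; the last joint's range is limited). The gripper opens to 85 mm and grips with 20 to 120 N. Pads are 22 mm wide; open, the fingers measure 114 mm over their backs; the gripper's body (76 mm by 85 mm) begins 54 mm behind the grasp point. The pads swing forward as they close: fully open they stand 13 mm farther back than shut.
Start: joints at [-0.961, 0.385, 0.008, 0, -1.194, -0.259], TCP at [214.795, -586.909, 231.312] pointing down, gripper open.
Joint ranges: [-3.14, 3.14], [-1.21, 2.06], [-1.07, 1.41], [-3.16, 2.05], [-2.99, -0.16], [-3.1, 3.1]. Speed limits (rad/s): [2.79, 2.79, 3.14, 3.14, 3.14, 3.14].

INTERFACE

Orientations are given as a unit quaternion [x, y, z, w].
In Python, from cell import * gives the robot as it stands.
- The arm moves only by the tool servo_tool, never from a script. Its arguments are lists of equal length, an entry for each row: "translation": the shift along the tool's x, y, z in units of 0.2 m (1.0 is 0.2 m), a list of three; "twist": the turn about the tool's z in units of 0.08 rad (1.0 is 0.08 rad). A call has 1 to 5 rows; each row shifts and turns the commanded pose from where the row before left it, along the tool's axes as they then stand; what a row does not reach is not made up. A row lasts 1/12 s, in which the tool goes at most 41.7 mm and 7.16 degrees, less where a joint would pass 70% of its speed; a pose out of reach is approached as far as the arm can. A call with a number of a shift or a turn outside -1 to 1 is refused whole. A call with a gripper value outside its range is refused whole. "jaw" is the closure, from 0 (fully open) to 1 (shut), set as the call begins (left out, the last holds). The fingers move at their own pace and stop on an object; "grip_force" is the grip in N (left out, the last holds). Time passes only in rows, so rows that do not move let the fingers close. It gives the time, the measured TCP pose, the force and the opening at its end, in the units of the state.
- get_obs(): the state, without advancing time (a new reading comes with each control period).
- read_camera(name): name is "side" or "top"; returns a dict with "img" (480x640x3 uint8, red, green, blue), "camera_matrix" (3x3 intrinsics, pixels), "xyz" and "orientation" of the camera in the world. Camera axes: x right, y down, z forward; pixel columns grow to the right and rows downward; lengths in mm; the calibration is good to about 2 mm. A picture is of the moment at which its call begins. There is no depth.
- finish_job(): hands the job in, once; it reports no verdict.
Trained networks look in the newest picture that a camera, given by its name, has taken for a name from the list of things; names that differ only in an ending like _2 or _b are one class to them, and where a whole thing is asked for, a point or a joint stands for the part that bears it (a point fixed in the world has none). Each returns a list of dicts, best first, with "score" (0 to 1); they miss things now and then, are a little off and sometimes report something else, mostly with a low value. They report only what shows in the picture. A call takes as long as a camera call.
- masks_of(camera, query): "mask" (480x640 bool, what is visible of it) and "extent" ([centre column, centre row, width, height] in pixels, round what is visible of it).
The state is a dict: "time": time; "joints": joint angles; "dq": joint speeds; "effort": joint torques, N m; "position": TCP position; "tool_rot": TCP orientation; "force": force on the tool from outside, world axes, zero at the start; "moment": the same for the moment, N m; "finger_gap": finger opening in mm.
Only numpy, scipy, OpenCV 4.12 (cv2) and the standard library are available. Lean on these libraries where they do the work, as an engineer would, in place of code of your own. Each camera call takes 0.05 s, during which the arm holds its last target. There are 200 camera calls.

TASK

The wrong compartment of the three in the seal locker has been left open. Push its flap back up until it is shut, and pull the flap of the compartment under the hanging brass matrix all the way down to its stop, ready for the matrix to be put away. Leave the third flap shut throughout.

Things in the scene. Friction and masses are not known exactly. Their poses are not given: they have to be found in the camera images.
- bar_stray (a point): Middle of the handle bar of the flap left 57 to 80 deg open; to be shut. All 3 flaps alike (mm): plate 151 wide, 95 high, 5 thick, hinged at its lower edge 40 above the table. Handle: loop on the upper edge, in the plate's plane; bar round, 10 thick, 110 long, 150 from the hinge, 50 clear gap to the plate: pinch it from above, a finger each side. y along bar, z from hinge to bar, x into the compartment.
- bar_due (a point): Middle of the handle bar of the flap under the brass matrix, shut or up to 5 deg ajar; to be opened. Shut: z upright, bar 190 mm above the table, 55 above the compartment top. A flap opens down and outward (against x, roughly to the robot) by z's angle from vertical, to a stop at 1.4 rad (80 deg; bar 66 up). The hinges are stiff: about 4 N at the bar moves a flap, it stays where left.
- bar_third (a point): Middle of the handle bar of the remaining flap, same make, size and axes; it is shut and stays shut. The compartments stand side by side, 165 mm apart, in any order. Behind them is a riveted shelf, 271 mm high, 168 mm behind the shut bars; from its hooks (tips 130 mm behind the bars) hang the brass matrix (40 mm disc, stem, loop) over its compartment, a horn scoop and a lead plumb over the others.

How it is judged (in metres and radians):
At the end, for the whole second after the job is handed in: The flap that was left open is shut to within 0.17 rad (10 degrees); the flap under the matrix is down at least 1.2 rad (69 degrees; its stop is at 80); the third flap is shut to within 0.17 rad (angle between each of bar_stray, bar_third's own z axis and vertical below 0.17 rad and angle between bar_due's own z axis and vertical above 1.2 rad); the robot touches nothing.
It fails at once if the third flap is pulled open (more than 0.17 rad) (angle between bar_third's own z axis and vertical above 0.17 rad).
It also fails if it takes over 58 s, if anything falls off the work surface, if the arm or the gripper's body presses on something with over 40 N, if the wrist force passes 120 N, or if a joint passes its speed limit or range.

## Working session

There is one attempt and no reset: what is moved stays moved. The work goes in short steps, Python scripts to look and compute and a tool call to move; the robot and the scene stay as the last step left them, time stands still between calls to the robot, and variables do not carry over. Pictures are saved under pics/ and viewed, about 8 in all and at most 12, crops included, and the job is handed in when it is done.

Besides the shell and the picture viewer there is one more tool, called after ">>>" as name(argument=value, ...) on one line, values as JSON. servo_tool: Moves the arm, as the interface text tells. Its arguments: {"type":"object","properties":{"translation":{"type":"array"},"twist":{"type":"array"},"jaw":{"type":"number"},"grip_force":{"type":"number"}},"required":["translation","twist"]}

```bash
mkdir -p pics
cat > h.py <<'E'
from cell import *
import numpy as np, cv2
from scipy.spatial.transform import Rotation as R
def cam(n):
    c=read_camera(n); K=np.array(c["camera_matrix"]); o=np.array(c["orientation"])
    M=R.from_quat(o).as_matrix() if o.size==4 else o.reshape(3,3)
    return c["img"],K,np.array(c["xyz"]),M
def ray(c,u,v):
    d=c[3]@np.linalg.solve(c[1],[u,v,1.]); return c[2],d
def onz(c,u,v,z):
    p,d=ray(c,u,v); return p+d*(z-p[2])/d[2]
def proj(c,P):
    q=c[1]@(c[3].T@(np.array(P)-c[2])); return q[:2]/q[2]
E
python3 - <<'E'
from h import *
print(get_obs())
for n in("side","top"):
    c=cam(n); cv2.imwrite(f"pics/{n}0.png",c[0][:,:,::-1]); print(n,c[2],c[3].round(3).tolist(),c[1].tolist())
    for q in("bar_stray","bar_due","bar_third"):
        for r in masks_of(n,q)[:4]: print(q,round(r["score"],2),np.round(r["extent"]))
E
```

```text
{'time': 0.0, 'joints': array([-9.61401198e-01,  3.85546371e-01,  6.61021699e-03, -4.88749537e-04,
       -1.19399879e+00, -2.58567559e-01]), 'dq': array([-0.00021012,  0.00035428,  0.00144305, -0.00163385, -0.00050737,
       -0.00070556]), 'effort': array([ 5.73446596e-04, -3.92289233e+01,  1.88404083e+01,  4.18617189e+00,
       -4.57664268e-03, -9.93366882e-06]), 'position': array([ 214.58840951, -586.37778705,  230.22314655]), 'tool_rot': array([-1.74426707e-01,  9.84669553e-01,  1.06568943e-03, -2.43550255e-04]), 'force': array([-0.21787805,  0.42324009,  0.77098099]), 'moment': array([0.0300035 , 0.01032312, 0.01203106]), 'finger_gap': 85.13027606390112}
side [544.19868828 511.54902167 802.99796196] [[-0.985, -0.139, 0.104], [-0.173, 0.735, -0.655], [0.014, -0.663, -0.748]] [[563.9799711053072, 0.0, 319.4126669065682], [0.0, 563.9799711053072, 232.90902481414537], [0.0, 0.0, 1.0]]
bar_stray 0.55 [352. 336. 117.  87.]
bar_due 0.81 [334. 225.  32. 124.]
bar_third 0.78 [274. 409.  42. 142.]
top [ 578.04163207   29.58545839 1002.10649057] [[-0.014, -0.998, 0.061], [-1.0, 0.013, -0.021], [0.021, -0.061, -0.998]] [[515.0174332751773, 0.0, 319.7062891021042], [0.0, 515.0174332751773, 233.688197585269], [0.0, 0.0, 1.0]]
bar_stray 0.74 [299. 276.  82.  91.]
bar_due 0.88 [393. 240.  94.   5.]
bar_third 0.57 [201. 228.  98.  15.]
```

View pics/side0.png

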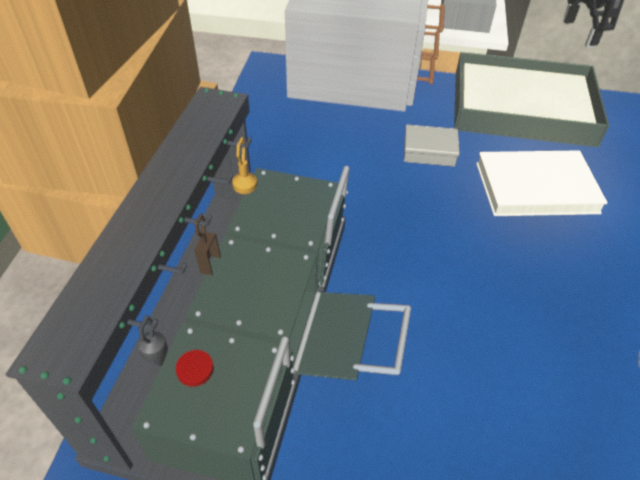

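View pics/top0.png

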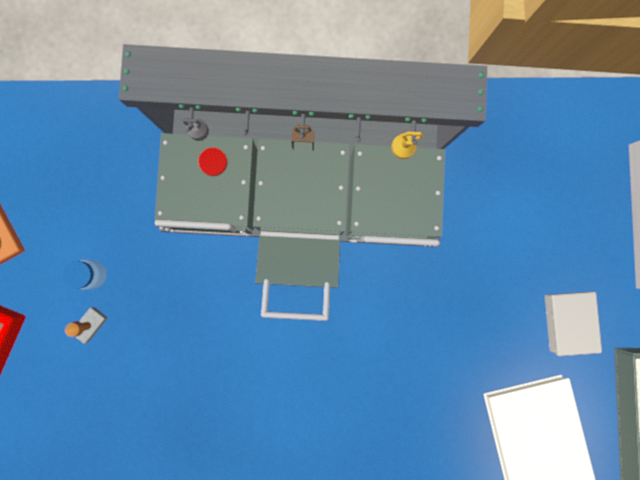

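The matrix hangs over the right-hand compartment in the top view (its bar runs from about 362,239 to 438,242). The stray flap is the middle one (bar 263,316 to 327,318) and the third is on the left (bar 157,223 to 229,226). In the side view, the stray bar runs from 408,308 to 398,371.

Run:
```python
from h import *
T=cam("top");S=cam("side")
def tri(a,b):
    p,d=ray(T,*a);q,e=ray(S,*b); d/=np.linalg.norm(d);e/=np.linalg.norm(e)
    s=np.linalg.lstsq(np.c_[d,-e],q-p,rcond=None)[0]; A=p+d*s[0];B=q+e*s[1]
    return ((A+B)/2).round(1),np.linalg.norm(A-B).round(1)
for n,a,b in(("due",(362,239.5),(438,242.5)),("third",(157,223),(229,226)),("stray",(263,316.5),(327,318.5))):
    for z in((190,) if n!="stray" else (66,80,95,110)): print(n,z,onz(T,*a,z).round(1),onz(T,*b,z).round(1))
print("due",tri((362,239.5),(331,240)),tri((438,242.5),(347,170)))
print("third",tri((157,223),(260,440)),tri((229,226),(286,341)))
print("stray",tri((263,316.5),(398,372)),tri((327,318.5),(409,307)))
g=cv2.resize(T[0][200:340,240:460],None,fx=3.6,fy=3.6,interpolation=2); cv2.imwrite("pics/t1.png",g[:,:,::-1])
g=cv2.resize(S[0][150:400,260:430],None,fx=2.4,fy=2.4,interpolation=2); cv2.imwrite("pics/s1.png",g[:,:,::-1])
for n,c in(("top",T),("side",S)):
  for q in("bar_due","bar_third","bar_stray"):
    m=masks_of(n,q)[0]["mask"]; ys,xs=np.nonzero(m); 
    print(n,q,m.sum(),cv2.minAreaRect(np.c_[xs,ys].astype(np.float32)))
```

```text
due 190 [617.6 -54.7 190. ] [ 611.2 -175.3  190. ]
third 190 [647.8 267.6 190. ] [641.7 154.9 190. ]
stray 66 [487.3 113.6  66. ] [481.8  -1.5  66. ]
stray 80 [488.6 112.4  80. ] [483.2  -1.1  80. ]
stray 95 [490.1 111.   95. ] [484.8  -0.6  95. ]
stray 110 [491.5 109.7 110. ] [ 4.863e+02 -1.000e-01  1.100e+02]
due (array([618.5, -60.3, 137. ]), np.float64(3.4)) (array([ 611. , -177.8,  180.3]), np.float64(1.1))
third (array([647.8, 275.2, 162.9]), np.float64(4.7)) (array([641.2, 155.7, 184.2]), np.float64(1.8))
stray (array([489.3, 112.9,  74.8]), np.float64(2.4)) (array([482.7,  -1.3,  74. ]), np.float64(0.1))Traceback (most recent call last):
  File "<stdin>", line 16, in <module>
IndexError: list index out of range
```

View pics/t1.png

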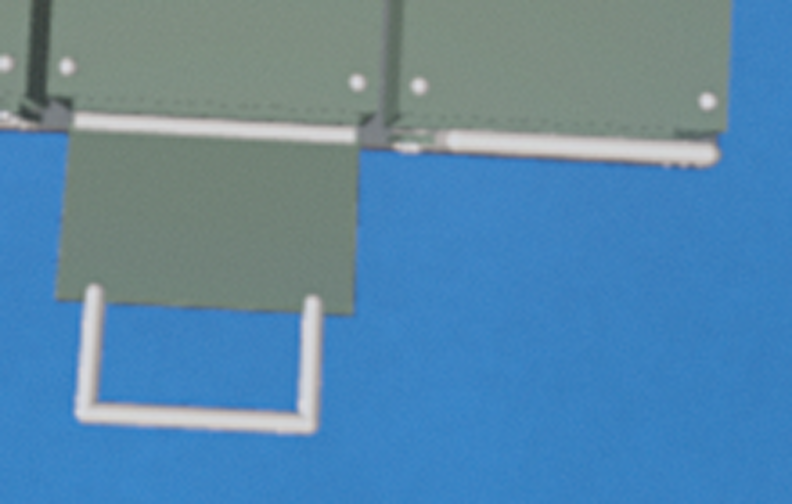

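View pics/s1.png

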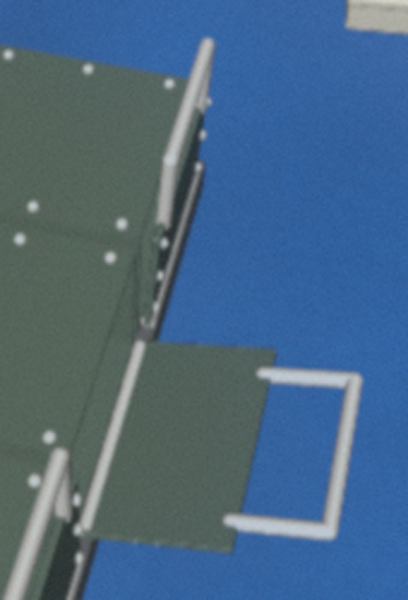

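Side and top agree: the stray bar's middle is at about (488, 55, 74), the due bar's at about (614, -117, 190) and slightly ajar. Locker yaw is about 3.1°. I'll turn the tool by 1.166 rad so the jaws open along the locker's x.

>>> servo_tool(translation=[[0,0,0],[0,0,0],[0,0,0],[0,0,0],[0,0,0]], twist=[-1,-1,-1,-1,-1], jaw=0.35, grip_force=30)

```text
time: 0.97
position: [214.8, -586.9, 231.4]
tool_rot: [-0.368, 0.93, -0.0, 0.0]
force: [-0.4, -0.0, 0.2]
finger_gap: 55.5
```

>>> servo_tool(translation=[[0,0,0],[0,0,0],[0,0,0],[0,0,0],[0,0,0]], twist=[-1,-1,-1,-1,-1])

```text
time: 1.38
position: [214.8, -586.9, 231.3]
tool_rot: [-0.546, 0.838, -0.0, 0.0]
force: [-0.5, 1.2, -0.3]
finger_gap: 55.7
```

>>> servo_tool(translation=[[0,0,0],[0,0,0],[0,0,0],[0,0,0],[0,0,0]], twist=[-1,-1,-1,-1,-0.58])

```text
time: 1.8
position: [214.8, -586.9, 231.3]
tool_rot: [-0.689, 0.725, -0.0, 0.0]
force: [-0.7, 0.5, -0.5]
finger_gap: 55.2
```

>>> servo_tool(translation=[[-0.182,-0.066,0],[-0.182,-0.066,0],[-0.182,-0.066,0],[-0.182,-0.066,0],[-0.182,-0.066,0]], twist=[0,0,0,0,0])

```text
time: 2.22
position: [290.7, -407.2, 231.4]
tool_rot: [-0.688, 0.726, -0.0, 0.0]
force: [1.1, 0.7, -0.2]
finger_gap: 55.6
```

>>> servo_tool(translation=[[-0.182,-0.066,0],[-0.182,-0.066,0],[-0.182,-0.066,0],[-0.182,-0.066,0],[-0.182,-0.066,0]], twist=[0,0,0,0,0])

```text
time: 2.63
position: [366.4, -228.8, 231.7]
tool_rot: [-0.688, 0.726, -0.0, 0.0]
force: [0.7, -0.1, -0.8]
finger_gap: 55.4
```

>>> servo_tool(translation=[[-0.182,-0.066,0],[-0.182,-0.066,0],[-0.182,-0.066,0],[-0.182,-0.066,0],[-0.182,-0.066,0]], twist=[0,0,0,0,0])

```text
time: 3.05
position: [442.1, -50.3, 231.9]
tool_rot: [-0.688, 0.726, -0.0, 0.001]
force: [0.2, 0.1, -0.7]
finger_gap: 55.5
```

>>> servo_tool(translation=[[-0.182,-0.066,0],[-0.182,-0.066,0],[-0.182,-0.066,0],[0,0,0],[0,0,0]], twist=[0,0,0,0,0])

```text
time: 3.47
position: [487.6, 56.3, 231.0]
tool_rot: [-0.689, 0.725, 0.0, -0.0]
force: [-0.5, 0.7, -0.3]
finger_gap: 55.9
```

>>> servo_tool(translation=[[0,0,0.15],[0,0,0.15],[0,0,0.15],[0,0,0.15],[0,0,0]], twist=[0,0,0,0,0])

```text
time: 3.88
position: [482.6, 52.0, 106.4]
tool_rot: [-0.687, 0.727, 0.003, -0.005]
force: [-1.7, -0.6, -0.5]
finger_gap: 55.7
```

Run:
```python
from h import *
S=cam("side");T=cam("top")
a=cv2.resize(S[0][180:420,260:500],(580,580),interpolation=2)
b=cv2.resize(T[0][200:360,220:360],(220,251))
o=np.zeros((580,800,3),np.uint8);o[:,:580]=a;o[:251,580:]=b
cv2.imwrite("pics/n1.png",o[:,:,::-1])
```

```text
(no output)
```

View pics/n1.png

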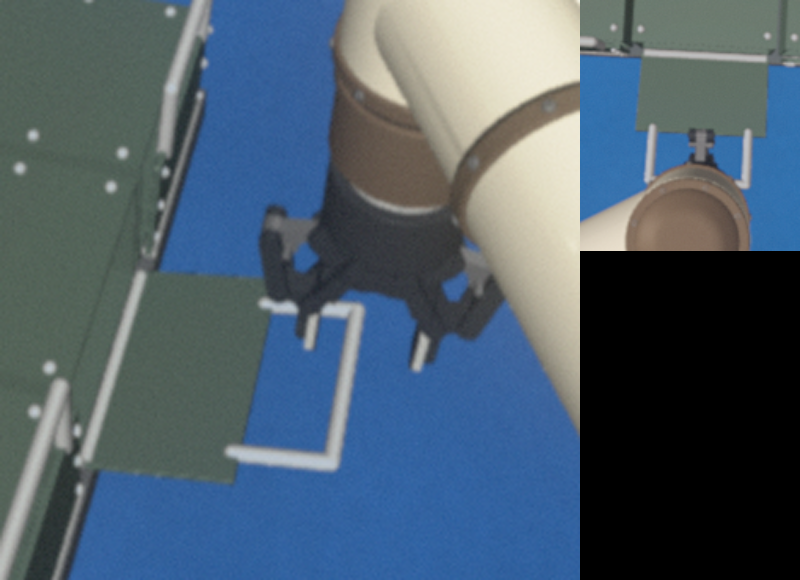

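The fingers straddle the bar correctly: the bar crosses the crop from (355,310) to (335,465), one finger inside the loop and one outside. Next I descend and grip.

>>> servo_tool(translation=[[0,0,0.08],[0,0,0.08],[0,0,0.08],[0,0,0],[0,0,0]], twist=[0,0,0,0,0])

```text
time: 4.4
position: [488.2, 54.7, 65.0]
tool_rot: [-0.688, 0.726, -0.001, 0.001]
force: [0.8, -0.2, 0.3]
finger_gap: 55.5
```

>>> servo_tool(translation=[[0,0,0],[0,0,0],[0,0,0],[0,0,0],[0,0,0]], twist=[0,0,0,0,0], jaw=1, grip_force=30)

```text
time: 4.82
position: [488.8, 54.9, 64.3]
tool_rot: [-0.688, 0.726, -0.001, 0.002]
force: [4.4, -1.3, -0.6]
finger_gap: 8.5
```

>>> servo_tool(translation=[[0,0,0],[0,0,0],[0,0,0],[0,0,0],[0,0,0]], twist=[0,0,0,0,0])

```text
time: 5.23
position: [488.7, 54.9, 63.8]
tool_rot: [-0.688, 0.726, -0.001, 0.001]
force: [4.7, -2.1, -0.9]
finger_gap: 8.4
```

The gap of 8.4 mm is under the bar's 10 mm, so I may be holding it right at the fingertips. I'll regrip lower.

>>> servo_tool(translation=[[0,0,0],[0,0,0],[0,0,0.02],[0,0,0.02],[0,0,0.01]], twist=[0,0,0,0,0], jaw=0.6)

```text
time: 5.65
position: [486.3, 54.4, 52.4]
tool_rot: [-0.688, 0.726, 0.0, -0.001]
force: [0.1, 0.4, 0.6]
finger_gap: 34.4
```

>>> servo_tool(translation=[[0,0,0],[0,0,0],[0,0,0],[0,0,0],[0,0,0]], twist=[0,0,0,0,0], jaw=1)

```text
time: 6.07
position: [488.8, 54.7, 53.4]
tool_rot: [-0.688, 0.726, -0.001, 0.001]
force: [4.9, -2.2, -4.7]
finger_gap: 8.9
```

>>> servo_tool(translation=[[0,0,0],[0,0,0],[0,0,0],[0,0,0],[0,0,0]], twist=[0,0,0,0,0])

```text
time: 6.48
position: [488.8, 54.7, 53.4]
tool_rot: [-0.688, 0.726, -0.001, 0.001]
force: [6.1, -3.4, -3.4]
finger_gap: 8.9
```

>>> servo_tool(translation=[[0,-0.012,-0.047],[0,-0.015,-0.046],[0,-0.018,-0.045],[0,-0.021,-0.044],[0,-0.024,-0.0425]], twist=[0,0,0,0,0])

```text
time: 6.9
position: [507.1, 53.5, 97.9]
tool_rot: [-0.688, 0.726, -0.001, 0.001]
force: [8.8, -3.4, -10.6]
finger_gap: 8.9
```

>>> servo_tool(translation=[[0,-0.0265,-0.041],[0,-0.0293,-0.039],[0,-0.0317,-0.037],[0,-0.034,-0.035],[0,-0.0362,-0.0325]], twist=[0,0,0,0,0])

```text
time: 7.32
position: [535.8, 51.5, 133.2]
tool_rot: [-0.687, 0.726, 0.001, -0.001]
force: [3.6, -0.7, -11.9]
finger_gap: 8.9
```

Forces are modest and the bar is moving with the fingers. Continuing.

>>> servo_tool(translation=[[0,-0.0383,-0.03],[0,-0.04,-0.0275],[0,-0.042,-0.025],[0,-0.0434,-0.022],[0,-0.0447,-0.0193]], twist=[0,0,0,0,0])

```text
time: 7.73
position: [575.3, 48.8, 159.2]
tool_rot: [-0.688, 0.726, 0.002, -0.004]
force: [-5.4, -2.1, -1.2]
finger_gap: 8.8
```

>>> servo_tool(translation=[[0,-0.046,-0.0164],[0,-0.047,-0.0134],[0,-0.0477,-0.01],[0,-0.048,-0.007],[0,-0.0486,-0.004]], twist=[0,0,0,0,0])

```text
time: 8.15
position: [624.0, 45.8, 171.2]
tool_rot: [-0.688, 0.726, 0.001, -0.003]
force: [-4.5, -2.6, 5.1]
finger_gap: 8.9
```

>>> servo_tool(translation=[[0,0,0],[0,0,0],[0,0,0]], twist=[0,0,0])

```text
time: 8.4
position: [626.1, 45.8, 171.4]
tool_rot: [-0.688, 0.726, -0.001, -0.0]
force: [1.0, -6.5, 3.8]
finger_gap: 9.5
```

>>> servo_tool(translation=[[0,-0.015,0],[0,-0.015,0],[0,-0.01,0],[0,0,0],[0,0,0]], twist=[0,0,0,0,0])

```text
time: 8.82
position: [632.7, 45.4, 171.5]
tool_rot: [-0.688, 0.726, -0.0, -0.001]
force: [-2.9, -4.5, 5.0]
finger_gap: 9.2
```

>>> servo_tool(translation=[[0,0,0],[0,0,0],[0,0,0],[0,0,0],[0,0,0]], twist=[0,0,0,0,0], jaw=0.35)

```text
time: 9.23
position: [633.6, 47.1, 169.8]
tool_rot: [-0.688, 0.726, 0.0, -0.0]
force: [-0.3, 1.0, -0.6]
finger_gap: 55.6
```

>>> servo_tool(translation=[[0,0,-0.08],[0,0,-0.1],[0,0,-0.1],[0,0,-0.07],[0,0,0]], twist=[0,0,0,0,0])

```text
time: 9.65
position: [635.5, 47.2, 243.9]
tool_rot: [-0.688, 0.726, -0.002, 0.003]
force: [0.5, 0.8, 0.4]
finger_gap: 55.4
```

>>> servo_tool(translation=[[0,0.19,0],[0,0.19,0],[0,0.19,0],[0,0.18,0],[0,0,0]], twist=[0,0,0,0,0])

```text
time: 10.07
position: [477.0, 53.9, 238.8]
tool_rot: [-0.688, 0.725, 0.002, -0.002]
force: [-0.3, 0.8, -0.5]
finger_gap: 56.0
```

Run:
```python
from h import *
S=cam("side");T=cam("top")
a=cv2.resize(S[0][140:440,240:480],(464,580),interpolation=2)
b=cv2.resize(T[0][180:330,140:460],None,fx=1.05,fy=1.05)
o=np.zeros((580,800,3),np.uint8);o[:,:464]=a;o[:b.shape[0],464:464+b.shape[1]]=b[:,:336]
cv2.imwrite("pics/n2.png",o[:,:,::-1])
```

```text
(no output)
```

View pics/n2.png

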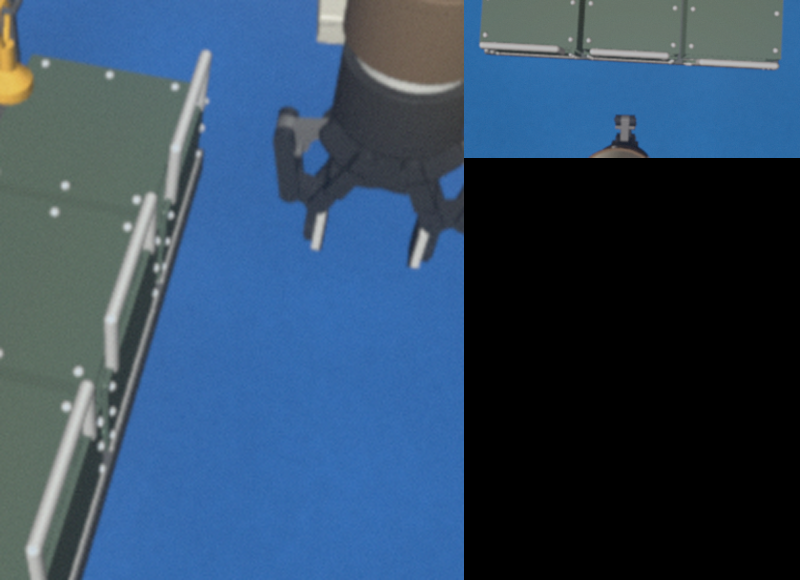

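The stray flap is upright in line with the others (side crop 150,200 to 110,325), and the third is still shut. On to the due bar.

>>> servo_tool(translation=[[0.2,0,0],[0.2,0,0],[0.2,0,0],[0.2,0,0],[0.02,0,0]], twist=[0,0,0,0,0])

```text
time: 10.58
position: [475.3, -113.5, 239.3]
tool_rot: [-0.686, 0.728, 0.0, -0.001]
force: [0.4, 0.7, 0.3]
finger_gap: 55.5
```

>>> servo_tool(translation=[[0,-0.2,0],[0,-0.2,0],[0,-0.2,0],[0,-0.08,0],[0,0,0]], twist=[0,0,0,0,0])

```text
time: 11.0
position: [614.9, -116.6, 237.0]
tool_rot: [-0.688, 0.726, 0.0, -0.001]
force: [0.2, 0.1, -0.1]
finger_gap: 55.7
```

>>> servo_tool(translation=[[0,0,0],[0,0,0],[0,0,0]], twist=[0,0,0])

```text
time: 11.25
position: [610.2, -116.2, 240.0]
tool_rot: [-0.688, 0.726, 0.0, -0.0]
force: [-1.1, 0.8, 0.2]
finger_gap: 55.4
```

>>> servo_tool(translation=[[0,-0.025,0.08],[0,0,0.1],[0,0,0.1],[0,0,0.065],[0,0,0]], twist=[0,0,0,0,0])

```text
time: 11.67
position: [613.2, -116.2, 168.4]
tool_rot: [-0.688, 0.726, 0.002, -0.002]
force: [-0.8, -0.3, -0.9]
finger_gap: 55.3
```

>>> servo_tool(translation=[[0,0,0],[0,0,0],[0,0,0],[0,0,0],[0,0,0]], twist=[0,0,0,0,0], jaw=1)

```text
time: 12.08
position: [616.3, -116.5, 172.7]
tool_rot: [-0.688, 0.726, -0.001, 0.001]
force: [-1.5, 0.7, 4.3]
finger_gap: 8.7
```

>>> servo_tool(translation=[[0,0,0],[0,0,0],[0,0,0],[0,0,0],[0,0,0]], twist=[0,0,0,0,0])

```text
time: 12.5
position: [616.3, -116.5, 172.6]
tool_rot: [-0.688, 0.726, -0.001, 0.001]
force: [-3.0, 0.4, 5.3]
finger_gap: 8.8
```

>>> servo_tool(translation=[[0,0.035,0.004],[0,0.048,0.007],[0,0.0477,0.01],[0,0.047,0.0134],[0,0.046,0.0164]], twist=[0,0,0,0,0])

```text
time: 12.92
position: [574.0, -113.8, 163.3]
tool_rot: [-0.688, 0.726, -0.003, 0.003]
force: [1.8, 2.2, 6.8]
finger_gap: 9.0
```

>>> servo_tool(translation=[[0,0.0447,0.0193],[0,0.0434,0.022],[0,0.042,0.025],[0,0.04,0.0275],[0,0.0383,0.03]], twist=[0,0,0,0,0])

```text
time: 13.33
position: [530.7, -110.9, 137.9]
tool_rot: [-0.688, 0.726, -0.001, 0.002]
force: [-3.0, 6.3, 8.1]
finger_gap: 8.7
```

>>> servo_tool(translation=[[0,0.0362,0.0325],[0,0.034,0.035],[0,0.0317,0.037],[0,0.0293,0.039],[0,0.0265,0.041]], twist=[0,0,0,0,0])

```text
time: 13.75
position: [497.3, -108.8, 99.6]
tool_rot: [-0.688, 0.726, 0.001, 0.001]
force: [-3.7, 8.2, 5.0]
finger_gap: 8.6
```

>>> servo_tool(translation=[[0,0.024,0.0425],[0,0.021,0.044],[0,0.018,0.045],[0,0.015,0.046],[0,0.012,0.047]], twist=[0,0,0,0,0])

```text
time: 14.17
position: [478.1, -107.6, 53.7]
tool_rot: [-0.687, 0.726, 0.002, -0.0]
force: [-4.4, 10.8, 3.5]
finger_gap: 8.8
```

>>> servo_tool(translation=[[0,0.005,0.02],[0,0,0.01],[0,0,0],[0,0,0]], twist=[0,0,0,0])

```text
time: 14.5
position: [476.5, -107.5, 46.9]
tool_rot: [-0.687, 0.727, 0.003, -0.001]
force: [-3.9, 9.5, -2.5]
finger_gap: 8.3
```

The bar is at about z = 66, which is its stop height. I'll release and retreat upward.

>>> servo_tool(translation=[[0,0,0],[0,0,0],[0,0,0],[0,0,0],[0,0,0]], twist=[0,0,0,0,0], jaw=0.4)

```text
time: 14.92
position: [479.4, -109.4, 48.5]
tool_rot: [-0.688, 0.726, -0.0, 0.0]
force: [-0.9, 0.6, 0.0]
finger_gap: 51.2
```

>>> servo_tool(translation=[[0,0,-0.08],[0,0,-0.15],[0,0,-0.2],[0,0,-0.2],[0,0,-0.2]], twist=[0,0,0,0,0])

```text
time: 15.33
position: [478.6, -109.5, 216.3]
tool_rot: [-0.688, 0.726, -0.0, -0.0]
force: [1.6, -0.1, -1.5]
finger_gap: 51.2
```

>>> servo_tool(translation=[[0.2,0,0],[0.2,0,0],[0.2,0,0],[0.2,0,0],[0.2,0,0]], twist=[0,0,0,0,0])

```text
time: 15.75
position: [467.9, -310.8, 214.7]
tool_rot: [-0.688, 0.726, -0.0, 0.0]
force: [0.6, -0.7, 0.6]
finger_gap: 51.1
```

>>> servo_tool(translation=[[0,0,0],[0,0,0],[0,0,0],[0,0,0],[0,0,0]], twist=[0,0,0,0,0])

```text
time: 16.17
position: [468.6, -307.8, 214.5]
tool_rot: [-0.689, 0.725, -0.0, 0.0]
force: [0.3, -0.0, 0.2]
finger_gap: 51.1
```

Run:
```python
from h import *
S=cam("side");T=cam("top")
a=cv2.resize(S[0][140:440,240:480],(464,580),interpolation=2)
b=cv2.resize(T[0][180:360,140:460],None,fx=1.05,fy=1.05)
o=np.zeros((580,800,3),np.uint8);o[:,:464]=a;o[:b.shape[0],464:464+b.shape[1]]=b[:,:336]
cv2.imwrite("pics/n3.png",o[:,:,::-1])
s=get_obs();print(s["position"],s["force"],s["time"])
```

```text
[ 468.71415196 -307.82277131  214.60875828] [-0.48546734  0.91648429 -0.27114785] 16.2667
```

View pics/n3.png

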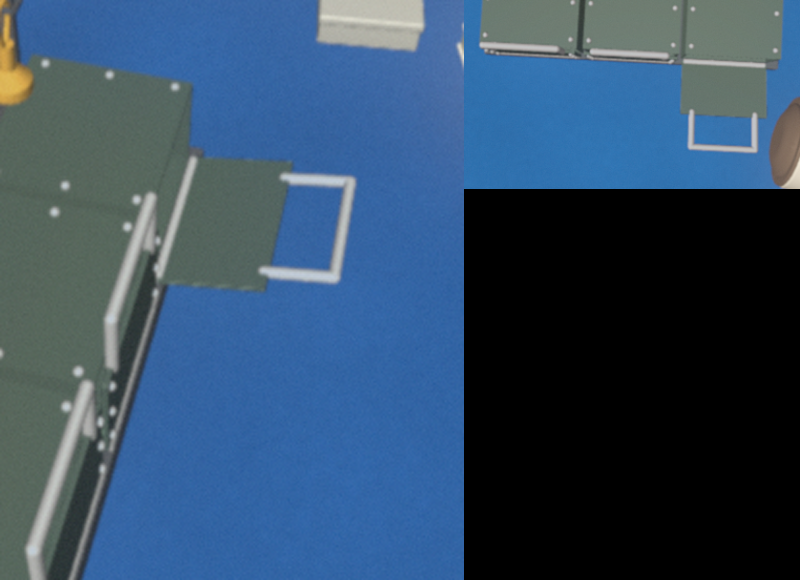

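The due flap is down (bar middle at top pixel 387,322 and side pixel 418,258), and the other two are upright. I'll do one numeric check and then hand in.

Run:
```python
from h import *
T=cam("top");S=cam("side")
p,d=ray(T,386.7,321.9);q,e=ray(S,418,258.5)
s=np.linalg.lstsq(np.c_[d,-e],q-p,rcond=None)[0];A=p+d*s[0];B=q+e*s[1];print(A,B)
print("stray", onz(T,140+(588-464)/1.05,180+51/1.05,190),onz(T,140+(666-464)/1.05,180+55.5/1.05,190))
finish_job()
```

```text
[ 473.68501474 -109.68890067   63.84621626] [ 473.62802067 -109.69019757   63.85274785]
stray [637.01578999 109.15969725 190.        ] [628.70437604  -7.97151314 190.        ]
the job is handed in; nothing more can be done
```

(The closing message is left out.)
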